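# Lift the orange blot plate off its dowels

## Task

Take the orange well plate by its handle and lift it straight up off the two locating dowels of its manifold, keeping it level all the way so that it does not bind. Lay it flat, right way up, in the middle of the blue mat, without dropping it, and let go. Leave the green plate alone on its own manifold.

Things in the scene. Friction and masses are not known exactly. Their poses are not given: they have to be found in the camera images.
- orange_plate_centre (a point): Loose orange well plate, 0.2 kg: slab 124 (x) x 84 (y) x 12 mm, holes of 9.5 mm at x = +-50 mm over upright 8 mm dowels, which stand 20 mm above the slab. In the middle a handle rib, 56 mm long (x), 16 mm thick (y; pinch it across y), rising 36 mm above the slab. Point: the centre, half-way up the total 48 mm (24 mm above the underside, 12 mm above the slab's top). z up; starts level.
- orange_dowel_tips (a point): Point midway between the tips of the two steel dowels under the orange plate, 72 mm above the bench. Dowels 100 mm apart along x, 32 mm long, on a white manifold box 160 x 116 x 40 mm fixed to the bench; z up. The plate's underside must rise above this height to be clear.
- mat_centre (a point): Blue flat mat, 220 (x) x 200 (y) x 4 mm, fixed to the bench; this point is the centre of its upper face, z up. The orange plate goes here, either way round or at any angle.
- green_plate_centre (a point): Green plate of the same shape and size as the orange one, seated in the same way on the dowels of a second white manifold; same origin and axes. To be left alone.
Not all that is in view belongs to the job. There is more than one size of the part that bears orange_plate_centre; the job needs the smaller. Leave any pink look-alike of the part that bears orange_dowel_tips alone.

How it is judged (in metres and radians):
On the way:
1. the orange plate is lifted straight up, level, until it is clear of the dowel tips, while still over its manifold (within 20 mm) (z of orange_plate_centre in the frame of orange_dowel_tips above 0.024 m and horizontal distance between orange_plate_centre and orange_dowel_tips below 0.02 m and angle between orange_plate_centre's own z axis and vertical below 0.175 rad).
At the end, for the whole second after the job is handed in: The orange plate lies at rest, flat and right way up on the blue mat, its centre within 25 mm of the mat's centre (any angle in plan); the green plate is still seated on its own dowels, moved less than 10 mm (horizontal distance between orange_plate_centre and mat_centre below 0.025 m and z of orange_plate_centre in the frame of mat_centre below 0.03 m and angle between orange_plate_centre's own z axis and vertical below 0.1 rad and linear speed of orange_plate below 0.02 m/s and distance of green_plate_centre from where it was at the start of the episode below 0.01 m); the robot touches nothing.
It fails at once if the orange plate is tipped more than 15 degrees from level (angle between orange_plate_centre's own z axis and vertical above 0.262 rad).
It fails at once if the orange plate is dropped (moves faster than 0.5 m/s with no finger on it) (contact force between orange_plate and the fingers below 0.1 N and linear speed of orange_plate above 0.5 m/s).
It fails at once if the green plate is moved by more than 10 mm (distance of green_plate_centre from where it was at the start of the episode above 0.01 m).
It also fails if it takes over 48 s, if anything falls off the work surface, if the arm or the gripper's body presses on something with over 40 N, if the wrist force passes 120 N, or if a joint passes its speed limit or range.

## Robot

A 6-joint arm with a two-finger parallel gripper is mounted at the origin on the work surface. World frame = base frame: x ahead of the robot, y to its left, z up, the work surface at z = 0. Lengths are in m, angles in degrees, forces in N, time in s.
With the tool pointing down it reaches from about 0.35 to 0.975 m from the base axis. Payload 17.4 kg.
Tool frame: the origin (TCP) lies midway between the tips of the shut fingers; the grasp point (between the pads) lies 19 mm behind it; z points along the fingers, y is the direction in which the jaws open and shut (so a half turn about z gives the same grasp; the last joint's range is limited). The gripper opens to 85 mm and grips with 20 to 120 N. Pads are 22 mm wide; open, the fingers measure 114 mm over their backs; the gripper's body (76 mm by 85 mm) begins 54 mm behind the grasp point. The pads swing forward as they close: fully open they stand 13 mm farther back than shut.
Start: joints at [-75.504, 6.646, 82.598, -0, 90.757, -2.166], TCP at [0.194, -0.647, 0.231] pointing down, gripper open.
Joint ranges: [-162.19, 162.19], [-47.58, 125.68], [4.15, 143.07], [-65.23, 245.23], [0.69, 171.88], [-170.13, 170.13]. Speed limits (degrees/s): [108.29, 108.29, 127.2, 180, 180, 180].

## Interface

Orientations are given as a 3x3 rotation matrix whose columns are the frame's x, y, z axes.
In Python, from rig import * gives the robot as it stands. The module is installed in compiled form; this text tells all that it offers.
- The arm moves only by the tool arm_command, never from a script. Its argument "series" is text: rows parted by semicolons, each of 7 numbers parted by spaces: the gripper command: -1 is fully open, 1 is shut, values between are in proportion, then the shift along the world's x, y, z in m, then the turn, a rotation vector about the world's x, y, z in rad. In form: fingers dx dy dz ax ay az; .... A call has 1 to 5 rows; each row shifts and turns the pose as measured when the row begins; what a row does not reach is not made up. A row lasts 1/12 s, in which the tool goes at most 41.7 mm and 7.16 degrees, less where a joint would pass 70% of its speed; a pose out of reach is approached as far as the arm can. A call is refused whole if a number of a shift passes 0.0417 or a number of a turn 0.125, either way. A call with a gripper value outside its range is refused whole. The fingers move at their own pace and stop on an object; "squeeze" is the grip in N (left out, the last holds). Time passes only in rows, so rows that do not move let the fingers close. It gives the time, the measured TCP pose, the force and the opening at its end, in the units of the state.
- read_state(): the state, without advancing time (a new reading comes with each control period).
- grab_frame(name): name is "side" or "top" or "wrist"; returns a dict with "img" (400x640x3 uint8, red, green, blue), "range_z" (400x640 float32, m along the optical axis (not along the pixel's ray), 0 where there is no reading), "fx", "fy", "cx", "cy" (pixels), "R" (3x3) and "t" (3): a world point X has camera coordinates R X + t. Camera axes: x right, y down, z forward; pixel columns grow to the right and rows downward; lengths in m; the calibration is good to about 2 mm. A picture is of the moment at which its call begins.
- close_job(): hands the job in, once; it reports no verdict.
The state is a dict: "time_s": time; "joint_pos": joint angles; "joint_velocities": joint speeds; "joint_efforts": joint torques, N m; "ee_pos": TCP position; "orientation": TCP orientation; "ft_force": force on the tool from outside, world axes, zero at the start; "wrist_torque": the same for the moment, N m; "width": opening from 0.0 (shut) to 1.0 (fully open).
Only numpy, scipy, OpenCV 4.12 (cv2) and the standard library are available. Lean on these libraries where they do the work, as an engineer would, in place of code of your own. Each camera call takes 0.05 s, during which the arm holds its last target.

## Working session

There is one attempt and no reset: what is moved stays moved. The work goes in short steps, Python scripts to look and compute and a tool call to move; the robot and the scene stay as the last step left them, time stands still between calls to the robot, and variables do not carry over. Pictures are saved under pics/ and viewed, and the job is handed in when it is done.

Besides the shell and the picture viewer there is one more tool, called after "Emit:" as name(argument=value, ...) on one line, values as JSON. arm_command: Moves the arm, as the interface text tells. Its arguments: {"type":"object","properties":{"series":{"type":"string"},"squeeze":{"type":"number"}},"required":["series"]}

```bash
mkdir -p pics
python3 - <<'E'
from rig import *
import cv2,pickle
for n in("top","side"):
    f=grab_frame(n); cv2.imwrite(f"pics/{n}0.png",f["img"][:,:,::-1]); pickle.dump(f,open(f"{n}0.pkl","wb"))
s=read_state(); print(s)
E
```

```text
{'time_s': 0.1, 'joint_pos': array([-7.55053649e+01,  6.67053378e+00,  8.26324562e+01,  1.48768839e-03,
        9.07558858e+01, -2.16859588e+00]), 'joint_velocities': array([-0.04382153, -0.01733464, -0.19122986,  0.01544486,  0.04013437,
       -0.10494587]), 'joint_efforts': array([ 2.06773628e-03, -7.33663988e+01, -6.33791113e+01, -3.19131277e-05,
        5.22786373e-03, -4.37694075e-05]), 'ee_pos': array([ 0.19347711, -0.64649741,  0.23064008]), 'orientation': array([[ 9.58006622e-01,  2.86745984e-01, -2.32054886e-04],
       [ 2.86746070e-01, -9.58006100e-01,  1.00136754e-03],
       [ 6.48281235e-05, -1.02585756e-03, -9.99999472e-01]]), 'ft_force': array([0.56658522, 0.13231555, 0.46902144]), 'wrist_torque': array([-0.02422351,  0.00557716,  0.01451264]), 'width': 1.0024541439677765}
```

View pics/top0.png

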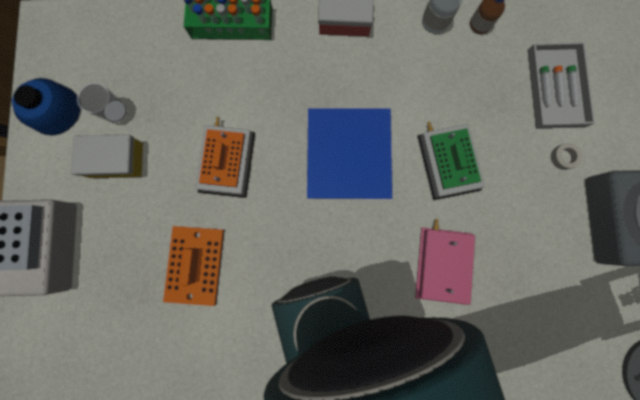

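View pics/side0.png

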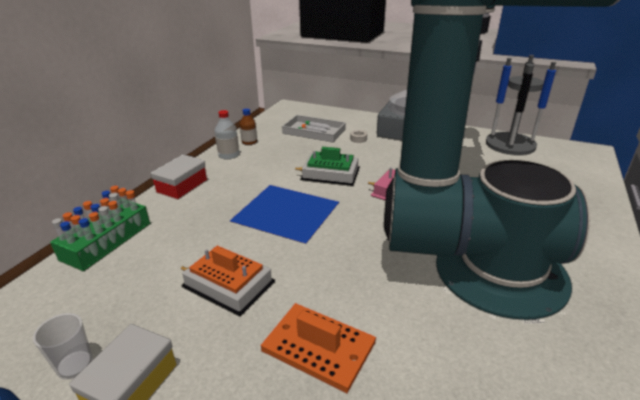

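The top view shows the seated (smaller) orange plate at about (225,158), the bigger loose one at (193,265), the mat at (350,153) and green at (453,160). The pink part is at (447,265). Next I measure the target plate and the mat.

```bash
cat > h.py <<'E'
import numpy as np,cv2,pickle
def world(f):
    z=f["range_z"].astype(float); v,u=np.mgrid[:400,:640]
    P=np.stack([(u-f["cx"])/f["fx"]*z,(v-f["cy"])/f["fy"]*z,z],-1)
    return (P-f["t"])@f["R"]
E
python3 - <<'E'
from h import *
f=pickle.load(open("top0.pkl","rb")); W=world(f); hsv=cv2.cvtColor(f["img"],cv2.COLOR_RGB2HSV)
H,S,V=cv2.split(hsv); ok=f["range_z"]>0
print(f["R"],f["t"],f["fx"])
v,u=np.mgrid[:400,:640]
def rep(n,m):
    m=m&ok; p=W[m]; 
    r=cv2.minAreaRect((p[:,:2]*1000).astype(np.float32)); print(n,m.sum(),np.median(p,0).round(4),r,np.percentile(p[:,2],[2,20,50,80,98]).round(3))
box=lambda a,b,c,d:(u>a)&(u<b)&(v>c)&(v<d)
org=(H<16)&(S>150)&(V>90)
o=org&box(195,256,122,200); rep("orange",o); rep("rib",o&(W[...,2]>.075)); rep("slab",o&(W[...,2]<.065)&(W[...,2]>.04))
rep("big",org&box(155,230,220,310))
rep("mat",(H>100)&(H<130)&(S>120)&box(295,405,100,205))
g=(H>40)&(H<85)&(S>120)&box(410,490,120,200); rep("green",g)
rep("manif", box(190,260,115,205)&(W[...,2]>.03)&(W[...,2]<.1))
c=cv2.resize(f["img"][110:210,180:270],None,fx=7,fy=6,interpolation=cv2.INTER_CUBIC)[:, :,::-1]
c=cv2.resize(f["img"][112:206,185:270],None,fx=6,fy=6,interpolation=cv2.INTER_CUBIC)[:,:,::-1]; cv2.imwrite("pics/crop0.png",c)
E
```

```text
[[-0.02510702 -0.9996247  -0.01095893]
 [-0.99052164  0.02635625 -0.13480441]
 [ 0.13504265  0.00747052 -0.99081162]] [0.05467495 0.43679172 0.81362314] 372.4825176141796
orange 1720 [0.513  0.2609 0.0525] ((516.1640625, 264.84918212890625), (83.47469329833984, 121.56151580810547), 82.31339263916016) [0.05  0.051 0.052 0.054 0.089]
rib 195 [0.5161 0.2645 0.0882] ((516.8383178710938, 264.9064636230469), (16.460412979125977, 55.8607063293457), 81.8365249633789) [0.08  0.087 0.088 0.089 0.091]
slab 1521 [0.5117 0.257  0.0523] ((516.1640625, 264.84918212890625), (83.47469329833984, 121.56151580810547), 82.31339263916016) [0.05  0.051 0.052 0.053 0.055]
big 3281 [0.2781 0.3305 0.0171] ((279.1070556640625, 335.4698791503906), (115.1624755859375, 167.01052856445312), 84.46559143066406) [0.014 0.016 0.017 0.019 0.067]
mat 7333 [ 0.5288 -0.0243  0.0042] ((531.9468994140625, -24.932205200195312), (195.73365783691406, 214.76890563964844), 88.617431640625) [0.001 0.003 0.004 0.005 0.007]
green 1718 [ 0.4967 -0.2514  0.0525] ((500.1050720214844, -256.2314453125), (119.50104522705078, 82.01119995117188), 10.353590965270996) [0.049 0.051 0.053 0.054 0.089]
manif 3045 [0.511  0.2584 0.0516] ((522.1224365234375, 264.9832763671875), (107.47854614257812, 160.68258666992188), 82.42279052734375) [0.036 0.04  0.052 0.054 0.089]
```

View pics/crop0.png

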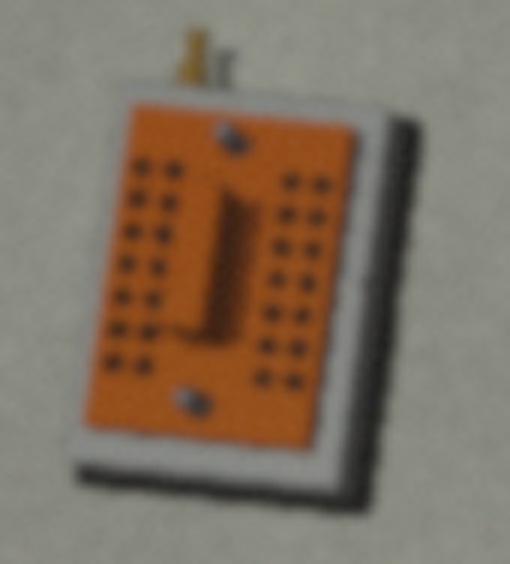

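Emit:
arm_command(series="-1 0.022 0.032 0 0 0 0.11; -1 0.022 0.032 0 0 0 0.11; -1 0.022 0.032 0 0 0 0.11; -1 0.022 0.032 0 0 0 0.11; -1 0.022 0.032 0 0 0 0.11")

```text
time_s: 0.52
ee_pos: [0.3017, -0.4844, 0.226]
orientation: [[0.659, 0.752, -0.005], [0.752, -0.659, 0.004], [0.0, -0.007, -1.0]]
ft_force: [0.7, 0.1, 0.2]
width: 0.998
```

Emit:
arm_command(series="-1 0.022 0.032 0.002 0 0 0.11; -1 0.022 0.032 0.002 0 0 0.11; -1 0.022 0.032 0.002 0 0 0.11; -1 0.022 0.032 0.002 0 0 0.11; -1 0.022 0.032 0.002 0 0 0.11")

```text
time_s: 0.93
ee_pos: [0.4141, -0.3151, 0.2344]
orientation: [[0.142, 0.99, -0.008], [0.99, -0.142, 0.002], [0.001, -0.008, -1.0]]
ft_force: [0.4, -0.5, -0.4]
width: 1.0
```

Emit:
arm_command(series="-1 0.022 0.032 0.002 0 0 0.11; -1 0.022 0.032 0.002 0 0 0.11; -1 0.022 0.032 0.002 0 0 0.11; -1 0.022 0.032 0.002 0 0 0.11; -1 0.01 0.038 0.002 0 0 0.11")

```text
time_s: 1.35
ee_pos: [0.5157, -0.1397, 0.244]
orientation: [[-0.422, 0.907, -0.008], [0.907, 0.422, -0.003], [0.001, -0.009, -1.0]]
ft_force: [1.2, -0.3, 0.4]
width: 1.002
```

Emit:
arm_command(series="-1 0 0.039 0 0 0 0.11; -1 0 0.039 0 0 0 0.11; -1 0 0.039 0 0 0 0.11; -1 0 0.039 0 0 0 0.11; -1 0 0.039 0 0 0 0.11")

```text
time_s: 1.77
ee_pos: [0.5154, 0.0651, 0.2426]
orientation: [[-0.849, 0.528, -0.008], [0.528, 0.849, -0.007], [0.003, -0.01, -1.0]]
ft_force: [0.3, -0.3, 0.1]
width: 1.001
```

Emit:
arm_command(series="-1 0 0.038 0 0 0 0.085; -1 0 0.038 0 0 0 0.085; -1 0 0.038 0 0 0 0.08; -1 0 0.038 0 0 0 0.08; -1 0 0.03 0 0 0 0.07")

```text
time_s: 2.18
ee_pos: [0.5121, 0.2579, 0.2418]
orientation: [[-0.991, 0.13, -0.005], [0.131, 0.991, -0.01], [0.003, -0.01, -1.0]]
ft_force: [0.7, 0.1, -0.4]
width: 1.0
```

Emit:
arm_command(series="-1 0 0 0 0 0 0;-1 0 0 0 0 0 0;-1 0 0 0 0 0 0")

```text
time_s: 2.43
ee_pos: [0.5107, 0.2636, 0.24]
orientation: [[-0.993, 0.12, -0.007], [0.12, 0.993, -0.01], [0.006, -0.011, -1.0]]
ft_force: [0.0, 0.4, 0.5]
width: 0.999
```

```bash
cat > w.py <<'E'
from rig import *
from h import *
import sys
n=sys.argv[1]
f=grab_frame("wrist"); pickle.dump(f,open(n+".pkl","wb")); cv2.imwrite(f"pics/{n}.png",f["img"][:,:,::-1])
W=world(f);H,S,V=cv2.split(cv2.cvtColor(f["img"],cv2.COLOR_RGB2HSV))
m=(H<16)&(S>150)&(V>60)&(f["range_z"]>0)
for a,b in((.045,.060),(.080,.096)):
    k=(m&(W[...,2]>a)&(W[...,2]<b)).astype(np.uint8)
    k=cv2.morphologyEx(k,cv2.MORPH_OPEN,np.ones((3,3)))>0
    p=W[k]
    if len(p)>50: print(a,len(p),np.median(p[:,2]),cv2.minAreaRect((p[:,:2]*1000).astype(np.float32)))
s=read_state();print(s["time_s"],s["ee_pos"],s["orientation"],s["joint_pos"],s["ft_force"])
o=s["orientation"];print("yaw",np.degrees(np.arctan2(o[1,0],o[0,0])))
E
python3 w.py wr1
```

```text
0.045 4016 0.052596843267425114 ((516.6033935546875, 265.470947265625), (82.11264038085938, 123.0394058227539), 82.7765121459961)
0.08 751 0.08842842566253886 ((517.0546875, 266.5389099121094), (15.979143142700195, 55.47834777832031), 82.76927185058594)
2.4833 [0.51076941 0.26310016 0.24006367] [[-0.99267606  0.12058285 -0.00734939]
 [ 0.12065264  0.99264506 -0.00993573]
 [ 0.00609726 -0.01074968 -0.99992363]] [ 24.88070257  -5.61718404  94.13711789  -0.33950385  92.10156963
 -58.20188565] [0.0179833  0.02583917 0.68693137]
yaw 173.07010054499816
```

View pics/wr1.png

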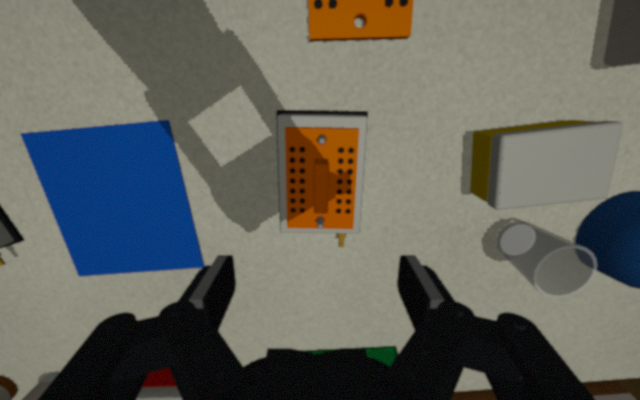

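The wrist view shows the rib at about (321,186) on the seated plate, between the fingers and clear of them. I correct the offset and the small tilt, then descend.

Emit:
arm_command(series="-1 0.006 0.0025 -0.03 0.01 -0.007 -0.007; -1 0 0 -0.035 0 0 0; -1 0 0 -0.03 0 0 0; -1 0 0 -0.02 0 0 0; -1 0 0 0 0 0 0")

```text
time_s: 2.9
ee_pos: [0.5183, 0.2596, 0.1236]
orientation: [[-0.99, 0.139, 0.005], [0.139, 0.99, 0.002], [-0.005, 0.003, -1.0]]
ft_force: [-0.7, -0.7, -0.9]
width: 1.001
```

```bash
python3 w.py wr2
```

```text
0.045 9786 0.05258153962720953 ((517.456298828125, 265.9547424316406), (83.36137390136719, 124.28411102294922), 82.40208435058594)
0.08 1776 0.08838551918244009 ((517.1331176757812, 266.350341796875), (15.920906066894531, 56.119873046875), 83.00483703613281)
2.95 [0.51887877 0.25980205 0.12569558] [[-0.99027618  0.13894939  0.00679406]
 [ 0.13896966  0.99029321  0.00260603]
 [-0.00636601  0.00352486 -0.99997352]] [ 2.40897552e+01 -2.63176730e+00  1.02013504e+02 -2.29117545e-02
  8.02019464e+01 -5.79186785e+01] [-0.06435953  0.26866351 -1.25795715]
yaw 172.01160788712093
```

View pics/wr2.png

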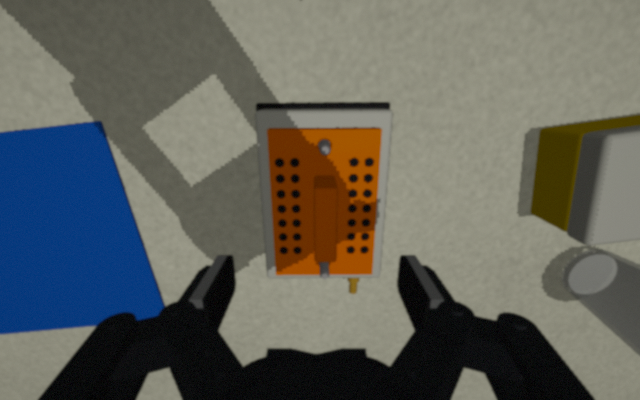

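Emit:
arm_command(series="-1 -0.0015 0.006 0 -0.0025 0.0065 0.009; -1 0 0 0 0 0 0; -1 0 0 0 0 0 0")

```text
time_s: 3.2
ee_pos: [0.519, 0.2652, 0.1304]
orientation: [[-0.991, 0.132, 0.004], [0.132, 0.991, 0.002], [-0.003, 0.002, -1.0]]
ft_force: [0.4, 0.1, 0.3]
width: 0.998
```

```bash
python3 w.py wr3
```

```text
0.045 9374 0.05258429441309452 ((516.950927734375, 265.9111328125), (83.27889251708984, 123.5030288696289), 82.52581024169922)
0.08 1680 0.08840572174461199 ((516.8425903320312, 266.4473876953125), (16.060749053955078, 55.93280792236328), 82.53619384765625)
3.25 [0.5190812  0.26537149 0.13063748] [[-0.99120365  0.13228164  0.00410926]
 [ 0.13229041  0.9912091   0.0019407 ]
 [-0.00381642  0.00246724 -0.99998967]] [ 2.45690578e+01 -2.37852307e+00  1.01295961e+02  3.27333596e-03
  8.08222008e+01 -5.78297045e+01] [-0.23829163 -1.25926307  1.07568431]
yaw 172.39797784782823
```

Emit:
arm_command(series="-1 -0.002 0.001 -0.015 -0.001 0.003 0.002; -1 0 0 -0.015 0 0 0; -1 0 0 -0.012 0 0 0; -1 0 0 -0.008 0 0 0; -1 0 0 0 0 0 0")

```text
time_s: 3.67
ee_pos: [0.5178, 0.2672, 0.0799]
orientation: [[-0.992, 0.13, 0.006], [0.13, 0.992, 0.003], [-0.005, 0.004, -1.0]]
ft_force: [-1.0, -0.6, -0.4]
width: 1.0
```

Emit:
arm_command(series="-1 0 0 0 0 0 0; -1 0 0 0 0 0 0")

```text
time_s: 3.83
ee_pos: [0.5175, 0.2672, 0.0794]
orientation: [[-0.992, 0.13, 0.005], [0.13, 0.992, 0.003], [-0.004, 0.003, -1.0]]
ft_force: [0.5, -0.1, 0.0]
width: 1.002
```

Emit:
arm_command(series="-1 0 -0.001 -0.008 -0.003 0.005 0; -1 0 0 -0.006 0 0 0; -1 0 0 -0.003 0 0 0; -1 0 0 0 0 0 0; -1 0 0 0 0 0 0")

```text
time_s: 4.25
ee_pos: [0.5181, 0.2664, 0.0619]
orientation: [[-0.992, 0.13, 0.001], [0.13, 0.992, 0.0], [-0.001, 0.0, -1.0]]
ft_force: [0.3, -0.0, 0.3]
width: 1.001
```

```bash
python3 w.py wr4
```

```text
0.045 17503 0.052547473080798546 ((517.1243286132812, 266.0484619140625), (83.9417953491211, 123.76453399658203), 82.30973815917969)
0.08 3439 0.08837046952742449 ((517.0911254882812, 266.36480712890625), (15.976940155029297, 56.53472137451172), 82.45997619628906)
4.3 [0.51812676 0.26633493 0.06197159] [[-9.91557200e-01  1.29668398e-01  6.52042727e-04]
 [ 1.29668446e-01  9.91557408e-01  3.22759891e-05]
 [-6.42352620e-04  1.16552857e-04 -9.99999787e-01]] [ 2.47029328e+01  8.02604248e-01  1.04834330e+02 -1.44708592e-02
  7.43283527e+01 -5.78427296e+01] [ 0.40230096 -0.36366043  0.31411149]
yaw 172.5495649357606
```

View pics/wr4.png

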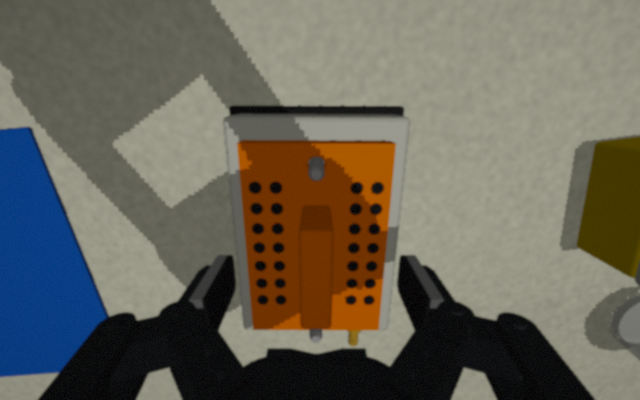

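The rib at about (316,265) lies midway between the pads, and the tool is level with matching yaw. Time to close.

Emit:
arm_command(series="0.3 0 0 0 0 0 0; 0.5 0 0 0 0 0 0; 0.6 0 0 0 0 0 0; 0.7 0 0 0 0 0 0; 1 0 0 0 0 0 0", squeeze=50)

```text
time_s: 4.72
ee_pos: [0.5185, 0.2665, 0.0629]
orientation: [[-0.992, 0.13, 0.002], [0.13, 0.992, 0.001], [-0.002, 0.001, -1.0]]
ft_force: [-1.1, -0.5, 0.2]
width: 0.304
```

Emit:
arm_command(series="1 0 0 0 0 0 0; 1 0 0 0 0 0 0; 1 0 0 0 0 0 0; 1 0 0 0 0 0 0; 1 0 0 0 0 0 0")

```text
time_s: 5.13
ee_pos: [0.5185, 0.2665, 0.0631]
orientation: [[-0.992, 0.13, 0.002], [0.13, 0.992, 0.001], [-0.002, 0.001, -1.0]]
ft_force: [0.7, -0.6, 0.1]
width: 0.177
```

Gripped at about 15 mm opening with almost no side load. I lift gently, straight up.

Emit:
arm_command(series="1 0 0 0.002 0 0 0; 1 0 0 0.003 0 0 0; 1 0 0 0.003 0 0 0; 1 0 0 0.003 0 0 0; 1 0 0 0.003 0 0 0")

```text
time_s: 5.55
ee_pos: [0.5178, 0.2661, 0.0769]
orientation: [[-0.992, 0.13, -0.0], [0.13, 0.992, -0.001], [0.0, -0.001, -1.0]]
ft_force: [1.4, -0.4, -2.2]
width: 0.174
```

Emit:
arm_command(series="1 0.0005 0.0003 0.004 -0.001 0 0; 1 0 0 0.004 0 0 0; 1 0 0 0.004 0 0 0; 1 0 0 0.004 0 0 0; 1 0 0 0.004 0 0 0")

```text
time_s: 5.97
ee_pos: [0.5183, 0.2665, 0.0993]
orientation: [[-0.992, 0.13, -0.0], [0.13, 0.992, -0.001], [-0.0, -0.001, -1.0]]
ft_force: [0.3, 0.4, -2.6]
width: 0.177
```

Emit:
arm_command(series="1 0 0 0.005 0 0 0; 1 0 0 0.006 0 0 0; 1 0 0 0.006 0 0 0; 1 0 0 0.004 0 0 0; 1 0 0 0 0 0 0")

```text
time_s: 6.38
ee_pos: [0.5187, 0.2667, 0.1241]
orientation: [[-0.992, 0.13, 0.002], [0.13, 0.992, -0.001], [-0.002, -0.001, -1.0]]
ft_force: [0.2, -0.6, -2.7]
width: 0.173
```

Run:
```python
from rig import *
import cv2,numpy as np
a=grab_frame("side")["img"][180:340,140:340];b=grab_frame("wrist")["img"]
cv2.imwrite("pics/l1.png",np.hstack([cv2.resize(a,(400,320)),cv2.resize(b,(400,320))])[:,:,::-1]);print(read_state()["ee_pos"],read_state()["ft_force"])
```

```text
[0.51846061 0.26658642 0.12315248] [ 0.77831725  0.57722773 -2.99633306]
```

View pics/l1.png

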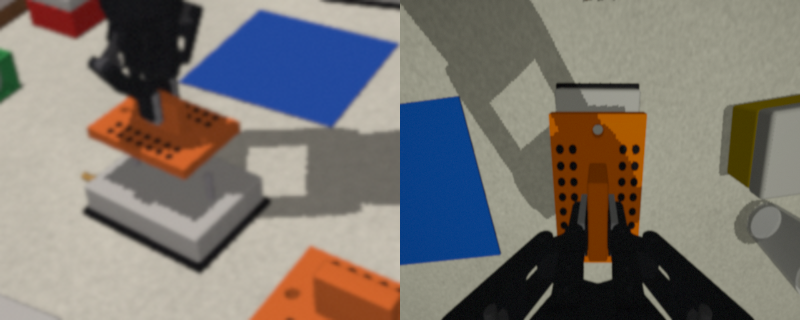

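The plate is lifted about 60 mm, looks level, and is clear of the dowels. I raise it a little, check its tilt by plane fit, and move over the mat.

Emit:
arm_command(series="1 0 0 0.012 0 0 0; 1 0 0 0.015 0 0 0; 1 0 -0.005 0.006 0 0 0; 1 0 -0.012 0 0 0 0; 1 0.001 -0.02 0 0 0 0")

```text
time_s: 6.9
ee_pos: [0.5185, 0.2296, 0.1576]
orientation: [[-0.992, 0.127, -0.001], [0.127, 0.992, -0.002], [0.001, -0.002, -1.0]]
ft_force: [0.3, -1.3, -3.8]
width: 0.179
```

```bash
cat > t.py <<'E'
from rig import *
from h import *
import sys
f=grab_frame("wrist");W=world(f);H,S,V=cv2.split(cv2.cvtColor(f["img"],cv2.COLOR_RGB2HSV))
s=read_state();z=s["ee_pos"][2]
m=(H<16)&(S>150)&(V>60)&(f["range_z"]>0)&(abs(W[...,2]-(z-.0106))<.012)
d=np.hypot(W[...,0]-s["ee_pos"][0],W[...,1]-s["ee_pos"][1])
m=cv2.erode((m&(d<.1)).astype(np.uint8),np.ones((3,3)))>0
p=W[m];c=p.mean(0);n=np.linalg.svd(p-c,full_matrices=False)[2][2];n*=np.sign(n[2])
print(len(p),"normal",n,"tilt",np.degrees(np.arccos(n[2])),"z",np.median(p[:,2])-z, cv2.minAreaRect((p[:,:2]*1000).astype(np.float32)))
print(s["ee_pos"],s["orientation"],s["ft_force"],s["time_s"])
E
python3 t.py
```

```text
9772 normal [3.76766218e-04 2.43366815e-03 9.99996968e-01] tilt 0.14110015726204178 z -0.010474619034539334 ((516.5408935546875, 229.3799591064453), (82.03280639648438, 122.85134887695312), 83.006103515625)
[0.51877096 0.22625189 0.15759441] [[-9.91800447e-01  1.27789562e-01 -1.30447563e-03]
 [ 1.27793187e-01  9.91795562e-01 -3.23476368e-03]
 [ 8.80404110e-04 -3.37494316e-03 -9.99993917e-01]] [ 1.68777196 -1.46006214 -3.02065824] 6.95
```

Emit:
arm_command(series="1 0.002 -0.028 0 0 0 0; 1 0.002 -0.028 0 0 0 0; 1 0.002 -0.028 0 0 0 0; 1 0.002 -0.028 0 0 0 0; 1 0.002 -0.028 0 0 0 0")

```text
time_s: 7.37
ee_pos: [0.5268, 0.0796, 0.1561]
orientation: [[-0.992, 0.125, -0.002], [0.125, 0.992, -0.003], [0.002, -0.004, -1.0]]
ft_force: [0.6, -1.0, -3.4]
width: 0.175
```

Emit:
arm_command(series="1 0.002 -0.028 0 0 0 0; 1 0.001 -0.028 0 0 0 0; 1 0.001 -0.025 0 0 0 0; 1 0.001 -0.012 0 0 0 0; 1 0 0 0 0 0 0")

```text
time_s: 7.78
ee_pos: [0.5288, -0.0264, 0.1544]
orientation: [[-0.991, 0.13, -0.004], [0.13, 0.991, -0.005], [0.003, -0.006, -1.0]]
ft_force: [-0.6, 1.3, -2.4]
width: 0.178
```

```bash
python3 t.py
python3 - <<'E'
from rig import *
from h import *
f=grab_frame("top");cv2.imwrite("pics/top2.png",f["img"][:,:,::-1])
f=grab_frame("wrist");cv2.imwrite("pics/wr6.png",f["img"][:,:,::-1])
E
```

```text
8788 normal [0.00251171 0.00654536 0.99997542] tilt 0.40168886328486697 z -0.010426764353815399 ((526.2740478515625, -26.427776336669922), (81.81053924560547, 121.97219848632812), 82.8482894897461)
[ 0.52868101 -0.02554431  0.15439508] [[-0.99145812  0.13036967 -0.00381262]
 [ 0.1303882   0.9914499  -0.00510022]
 [ 0.00311511 -0.00555377 -0.99997973]] [-0.24985184  0.08112218 -2.04297475] 7.8333
```

View pics/wr6.png

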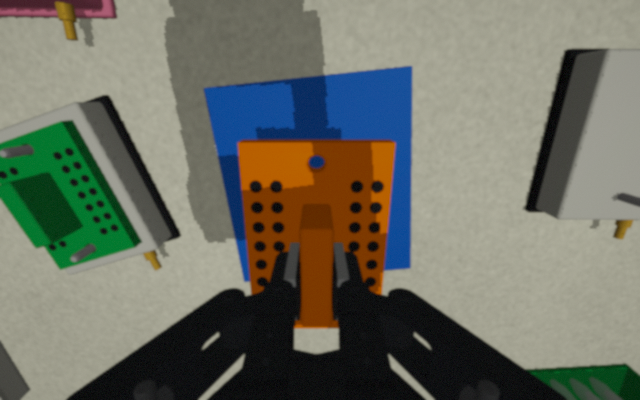

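The plate is over the mat, about level. I go down with small corrections.

Emit:
arm_command(series="1 0.004 0.0005 -0.015 0.005 -0.004 0; 1 0 0 -0.025 0 0 0; 1 0 0 -0.025 0 0 0; 1 0 0 -0.018 0 0 0; 1 0 0 -0.005 0 0 0")

```text
time_s: 8.35
ee_pos: [0.5336, -0.0185, 0.0659]
orientation: [[-0.992, 0.123, 0.006], [0.123, 0.992, 0.001], [-0.006, 0.002, -1.0]]
ft_force: [-0.9, 0.8, -3.5]
width: 0.178
```

Emit:
arm_command(series="1 0 0 0 0 0 0; 1 0 0 0 0 0 0")

```text
time_s: 8.52
ee_pos: [0.5328, -0.017, 0.065]
orientation: [[-0.993, 0.121, 0.004], [0.121, 0.993, 0.002], [-0.003, 0.002, -1.0]]
ft_force: [-0.7, 1.3, -2.6]
width: 0.177
```

```bash
python3 t.py
```

```text
8470 normal [-0.00414519 -0.0017978   0.99998979] tilt 0.25887814941057113 z -0.010995261805112178 ((531.151123046875, -17.102523803710938), (81.76393127441406, 123.00235748291016), 83.12923431396484)
[ 0.53304139 -0.01697749  0.06543073] [[-0.99261649  0.12122367  0.00416338]
 [ 0.12123184  0.99262264  0.0017688 ]
 [-0.00391824  0.00226048 -0.99998977]] [-0.11325258  0.67791665 -2.56309507] 8.5667
```

Emit:
arm_command(series="1 -0.001 -0.004 -0.008 -0.002 0.004 0; 1 0 -0.004 -0.01 0 0 0; 1 0 0 -0.008 0 0 0; 1 0 0 -0.004 0 0 0; 1 0 0 0 0 0 0")

```text
time_s: 8.98
ee_pos: [0.5336, -0.0258, 0.036]
orientation: [[-0.993, 0.121, 0.005], [0.121, 0.993, -0.001], [-0.005, -0.0, -1.0]]
ft_force: [0.6, 0.0, -2.8]
width: 0.178
```

Emit:
arm_command(series="1 0 0 0 0 0 0; 1 0 0 0 0 0 0")

```text
time_s: 9.15
ee_pos: [0.5334, -0.026, 0.0356]
orientation: [[-0.993, 0.121, 0.004], [0.121, 0.993, -0.001], [-0.004, -0.0, -1.0]]
ft_force: [-0.5, -0.5, -2.6]
width: 0.175
```

```bash
python3 t.py
```

```text
8576 normal [-0.00229228  0.00236185  0.99999458] tilt 0.18858008012196814 z -0.010733752687413063 ((531.1676025390625, -26.04621124267578), (81.85800170898438, 121.84033203125), 83.20614624023438)
[ 0.53351524 -0.02595383  0.03575092] [[-9.92613642e-01  1.21239221e-01  4.38286679e-03]
 [ 1.21236314e-01  9.92623243e-01 -9.23909587e-04]
 [-4.46254953e-03 -3.85722647e-04 -9.99989968e-01]] [ 0.02596316  0.03434008 -3.23089575] 9.2
```

The plate is level and within about 2 mm of the mat's centre. It has about 9 mm left to go.

Emit:
arm_command(series="1 -0.001 0.001 -0.003 0.001 0.003 0; 1 0 0 -0.003 0 0 0; 1 0 0 -0.001 0 0 0; 1 0 0 0 0 0 0; 1 0 0 0 0 0 0")

```text
time_s: 9.62
ee_pos: [0.5328, -0.0247, 0.0288]
orientation: [[-0.993, 0.121, 0.002], [0.121, 0.993, 0.0], [-0.002, 0.0, -1.0]]
ft_force: [0.2, 0.2, -2.7]
width: 0.176
```

Emit:
arm_command(series="1 0 0 -0.001 0 0 0; 1 0 0 0 0 0 0")

```text
time_s: 9.78
ee_pos: [0.5328, -0.0247, 0.0278]
orientation: [[-0.993, 0.121, 0.002], [0.121, 0.993, 0.0], [-0.002, 0.0, -1.0]]
ft_force: [-0.0, 0.1, -3.7]
width: 0.177
```

Emit:
arm_command(series="1 0 0 -0.001 0 0 0; 1 0 0 0 0 0 0")

```text
time_s: 9.95
ee_pos: [0.5331, -0.0247, 0.0272]
orientation: [[-0.993, 0.121, 0.003], [0.121, 0.993, 0.0], [-0.003, 0.0, -1.0]]
ft_force: [-0.4, -0.1, -2.7]
width: 0.175
```

Emit:
arm_command(series="1 0 0 -0.001 0 0 0; 1 0 0 0 0 0 0")

```text
time_s: 10.12
ee_pos: [0.5333, -0.0247, 0.0274]
orientation: [[-0.993, 0.121, 0.003], [0.121, 0.993, 0.0], [-0.003, 0.0, -1.0]]
ft_force: [-0.5, 0.9, -2.9]
width: 0.178
```

Emit:
arm_command(series="1 0 0 -0.002 0 0 0; 1 0 0 0 0 0 0")

```text
time_s: 10.28
ee_pos: [0.5338, -0.0248, 0.0276]
orientation: [[-0.993, 0.121, 0.004], [0.121, 0.993, -0.0], [-0.004, 0.0, -1.0]]
ft_force: [-0.4, 0.2, -3.3]
width: 0.174
```

Emit:
arm_command(series="1 -0.001 0 -0.002 0 0.003 0; 1 0 0 -0.002 0 0 0; 1 0 0 -0.001 0 0 0")

```text
time_s: 10.53
ee_pos: [0.5337, -0.0248, 0.0271]
orientation: [[-0.993, 0.121, 0.003], [0.121, 0.993, -0.0], [-0.003, 0.0, -1.0]]
ft_force: [-6.4, 0.9, 6.0]
width: 0.177
```

```bash
python3 t.py
python3 - <<'E'
from rig import *
import cv2
a=grab_frame("side")["img"][150:250,220:360]
cv2.imwrite("pics/s3.png",cv2.resize(a,(700,500),interpolation=cv2.INTER_CUBIC)[:,:,::-1])
E
```

```text
8495 normal [1.47437427e-04 9.29979820e-04 9.99999557e-01] tilt 0.05394940061601738 z -0.010486139624186031 ((531.5736694335938, -24.801280975341797), (82.18362426757812, 122.30899047851562), 82.72724151611328)
[ 0.53372971 -0.02481601  0.02705216] [[-9.92659386e-01  1.20909068e-01  2.88793070e-03]
 [ 1.20908752e-01  9.92663585e-01 -2.84488584e-04]
 [-2.90114089e-03  6.67758329e-05 -9.99995789e-01]] [-12.10290092   0.61920657  18.7104899 ] 10.5833
```

View pics/s3.png

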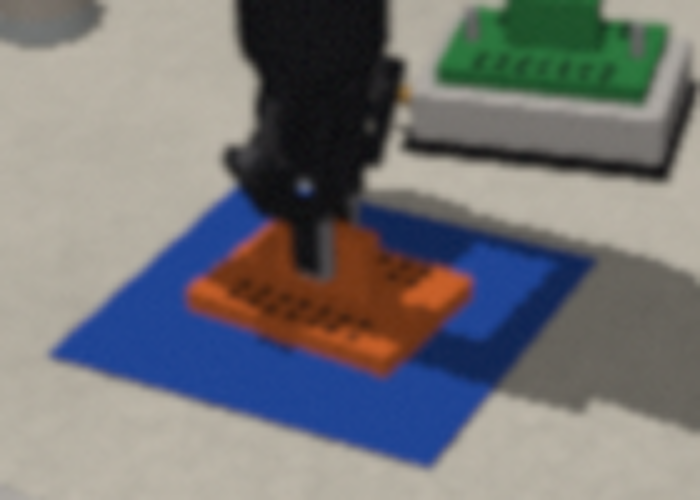

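The force is now upward (about 19 N with residual weight), so the plate rests on the mat, flat by plane fit. I relax the load and open.

Emit:
arm_command(series="1 0 0 0 0 0 0; 0.6 0 0 0 0 0 0; 0.4 0 0 0 0 0 0; 0 0 0 0 0 0 0; -1 0 0 0 0 0 0")

```text
time_s: 11.05
ee_pos: [0.534, -0.0249, 0.0268]
orientation: [[-0.993, 0.121, 0.004], [0.121, 0.993, -0.0], [-0.004, 0.0, -1.0]]
ft_force: [0.2, 0.2, 0.1]
width: 0.579
```

Emit:
arm_command(series="-1 0 0 0 0 0 0; -1 0 0 0 0 0 0; -1 0 0 0 0 0 0; -1 0 0 0 0 0 0; -1 0 0 0 0 0 0")

```text
time_s: 11.47
ee_pos: [0.534, -0.0249, 0.0264]
orientation: [[-0.993, 0.121, 0.003], [0.121, 0.993, -0.0], [-0.003, 0.0, -1.0]]
ft_force: [-0.3, 0.0, -0.9]
width: 1.001
```

Emit:
arm_command(series="-1 0 0 0.01 0 0 0; -1 0 0 0.015 0 0 0; -1 0 0 0.03 0 0 0; -1 0 0 0.035 0 0 0; -1 0 0 0.035 0 0 0")

```text
time_s: 11.88
ee_pos: [0.5293, -0.0245, 0.1502]
orientation: [[-0.993, 0.121, -0.009], [0.121, 0.993, 0.001], [0.009, -0.0, -1.0]]
ft_force: [1.1, -0.4, -0.1]
width: 1.002
```

Emit:
arm_command(series="-1 0 0 0.03 0 0 0; -1 0 0 0.01 0 0 0; -1 0 0 0 0 0 0; -1 0 0 0 0 0 0; -1 0 0 0 0 0 0")

```text
time_s: 12.3
ee_pos: [0.5307, -0.0246, 0.2027]
orientation: [[-0.993, 0.121, 0.003], [0.121, 0.993, -0.0], [-0.003, 0.0, -1.0]]
ft_force: [-0.0, 0.2, -0.1]
width: 0.999
```

Run:
```python
from rig import *
from h import *
for n in("wrist","top"):
    f=grab_frame(n);W=world(f);H,S,V=cv2.split(cv2.cvtColor(f["img"],cv2.COLOR_RGB2HSV));ok=f["range_z"]>0
    cv2.imwrite(f"pics/end_{n}.png",f["img"][:,:,::-1])
    d=np.hypot(W[...,0]-.531,W[...,1]+.025)
    def rep(k,m):
        p=W[cv2.erode((m&ok).astype(np.uint8),np.ones((2,2)))>0]
        if len(p)>20: 
            c=p.mean(0);nn=np.linalg.svd(p-c,full_matrices=False)[2][2]
            print(n,k,len(p),np.median(p,0).round(4),cv2.minAreaRect((p[:,:2]*1000).astype(np.float32)),"tilt",np.degrees(np.arccos(abs(nn[2]))))
    o=(H<16)&(S>150)&(V>50)&(d<.12); rep("slab",o&(W[...,2]<.03)); rep("rib",o&(W[...,2]>.045))
    rep("mat",(H>100)&(H<130)&(S>120)&(W[...,2]<.02)&(d<.2))
    rep("green",(H>40)&(H<85)&(S>120)&(np.hypot(W[...,0]-.5,W[...,1]+.256)<.1))
```

```text
wrist slab 3881 [ 0.5415 -0.0352  0.0166] ((532.9923706054688, -24.758132934570312), (80.98179626464844, 121.64081573486328), 83.22762298583984) tilt 0.1633258477299314
wrist rib 667 [ 0.5304 -0.0237  0.0525] ((532.1604614257812, -23.808704376220703), (14.677265167236328, 54.624141693115234), 83.7268295288086) tilt 1.9833711582249407
wrist mat 19753 [ 0.5036 -0.0203  0.0046] ((532.6570434570312, -24.141868591308594), (196.30714416503906, 217.2390594482422), 88.103759765625) tilt 0.07783669113333035
wrist green 8261 [ 0.4936 -0.2475  0.0532] ((501.7509460449219, -255.51902770996094), (121.04971313476562, 84.85118865966797), 10.24178409576416) tilt 10.744479149331696
top slab 350 [ 0.5727 -0.0232  0.0162] ((570.7244873046875, -31.241317749023438), (77.13436889648438, 35.27988052368164), 82.57829284667969) tilt 0.6156085200266707
top rib 34 [ 0.5507 -0.0287  0.0519] ((551.26220703125, -28.8753662109375), (13.562625885009766, 11.645164489746094), 85.46753692626953) tilt 2.3044744593225466
top mat 319 [ 0.5694 -0.0929  0.0041] ((579.3322143554688, -51.27196502685547), (146.26173400878906, 49.824344635009766), 86.038330078125) tilt 0.771778361537707
top green 759 [ 0.4875 -0.276   0.053 ] ((500.9450378417969, -267.48876953125), (116.89112854003906, 58.11991500854492), 9.778876304626465) tilt 46.596734344503915
```

View pics/end_wrist.png

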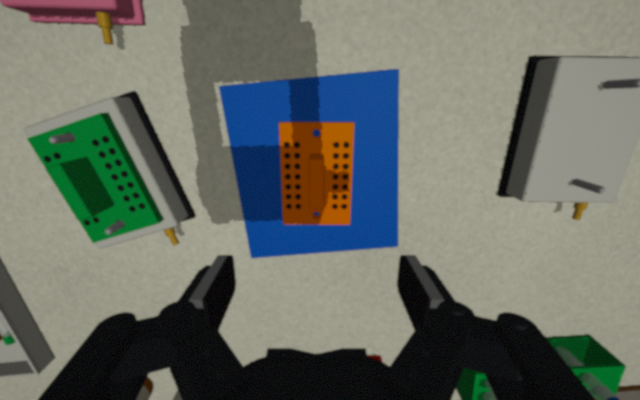

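The plate at about (316,173) lies flat in the middle of the mat, the gripper is clear of it, and the green plate still sits on its dowels. I hand in.

```bash
python3 -c "
from rig import *
print(close_job())"
```

```text
the job is handed in; nothing more can be done
None
```

I pinched the smaller, seated orange plate by its handle and lifted it straight and level about 60 mm off the dowels. I then carried it to the blue mat, lowered it until the wrist force showed contact, opened the fingers and backed off about 175 mm. I handed the job in at about 12.4 s of the 48 s allowed.

**Last checks:**
- **Position:** in the wrist view the plate's outline centre is about (533, −25) mm and the mat's about (533, −24) mm, so it is about 1 mm off.
- **Flatness:** the plane fit of the slab gives a tilt of about 0.2°, with its top at z ≈ 16.5 mm, which means it is resting on the mat.
- **Green plate:** its centre reads (502, −256) mm against (500, −256) mm at the start. That is within calibration error, and it still looks seated.
- **Robot:** the force at the tool is near zero, and the gripper touches nothing.

**Checks that disagreed:**
- The last top view was largely blocked by the arm, so its partial outlines were off and I did not use them.
- The tilts fitted for the ribs and the green plate mix several surfaces, so I ignored them too.
- On touchdown, several 1–2 mm down-commands had no effect. The next one pressed with about 19 N before I released, well under the limits.

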